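# Unstack the prism tray into the lens-room cabinet

### The job

The middle tray of the stack holds a prism that belongs in the cabinet. Lift off the handled tote and set it aside on the cork mat, push the prism tray along the case lid, without lifting it, all the way into the cabinet's open bay until it meets the back, then put the tote squarely on the case, lowering it down rather than dropping it. Keep the case where it is and do not shift the palette.

Things in the scene. Friction and masses are not known exactly. Their poses are not given: they have to be found in the camera images.
- cabinet: Low dark wooden cabinet fixed to the bench, 110 mm high (120 over its brass rails). Origin on the bench under the centre of its open bay; +y points into the bay. From x = +80 to +230 mm is a second bay, closed by the sliding glass door, with two prism blocks; leave it.
- bay (a point): Centre of the floor of the open bay, 42 mm above the bench; axes as the cabinet's. The bay has no roof and no front: 140 mm wide inside (x from -70 to +70 mm), 120 mm deep (y): mouth at y = -60 mm, inner face of the back wall at y = +60 mm. Its side walls are 10 mm thick, start at the mouth and rise to 110 mm above the bench.
- case: Lowest of the stack: closed flat wooden case with a pale flat lid, loose, 0.95 kg, 130 (its x) by 150 (y) by 45 mm high, origin at the centre of its underside. It stands 1 to 6 mm in front of the cabinet's base, which stops it if dragged that way; its lid is 3 mm higher than the bay floor, so the tray slides straight across. Axes nearly parallel to the cabinet's.
- tray: Middle of the stack: open wooden tray with a greenish glass prism block fixed inside below the rim, 120 (its x) by 110 (y) by 55 mm high, about 0.5 kg, origin at the centre of its underside. It lies near the middle of the case lid, nearly parallel to it. Home in the bay, its centre is 5 mm past the bay centre and its near side 10 mm inside the mouth.
- tote: Top of the stack: open pale wooden tote, 120 (its x) by 110 mm (y), walls 35 mm high, about 0.35 kg, origin at the centre of its underside. A 16 by 16 mm handle bar runs along its y above the middle, bar centre 80 mm above the underside, with an upright at each end; 94 mm are free between them.
- mat: Cork mat fixed on the bench, 150 by 150 mm, 3 mm thick, origin at the centre of its underside. The tote is set aside here.
- palette: Round white porcelain spotting palette, 110 mm across, 18 mm high, loose, near the mat; origin at the centre of its underside. Leave it.

How it is judged (in metres and radians):
On the way, in this order (a step that is already met when the one before it is completed fails the run):
1. the tote stands on the cork mat, let go (x of tote in the frame of mat between -0.055 and 0.055 m and y of tote in the frame of mat between -0.055 and 0.055 m and height (world z) of tote below 0.012 m and angle between tote's own z axis and vertical below 0.1 rad and contact force between the fingers and tote below 0.1 N), for 0.2 s.
2. the prism tray is home in the bay while the tote is still on the mat (y of tray in the frame of cabinet between -0.009 and 0.02 m and x of tray in the frame of cabinet between -0.025 and 0.025 m and angle between the y axis of tray and the y axis of cabinet, either way round below 0.15 rad and height (world z) of tray below 0.05 m and angle between tray's own z axis and vertical below 0.08 rad and x of tote in the frame of mat between -0.055 and 0.055 m and y of tote in the frame of mat between -0.055 and 0.055 m and height (world z) of tote below 0.012 m and angle between tote's own z axis and vertical below 0.1 rad), for 0.2 s.
3. the tote is lowered onto the case in the gripper, not dropped (x of tote in the frame of case between -0.03 and 0.03 m and y of tote in the frame of case between -0.03 and 0.03 m and height (world z) of tote between 0.04 and 0.052 m and angle between tote's own z axis and vertical below 0.08 rad and contact force between the fingers and tote above 0.5 N), for 0.05 s.
At the end, for the whole second after the job is handed in: The tray lies flat on the bay floor, its centre no more than 9 mm short of the bay's centre in depth and square within 0.15 rad; the tote stands upright on the case lid, centred within 30 mm each way, square within 0.2 rad, released and at rest; the case has moved less than 30 mm (y of tray in the frame of cabinet between -0.009 and 0.02 m and x of tray in the frame of cabinet between -0.025 and 0.025 m and angle between the y axis of tray and the y axis of cabinet, either way round below 0.15 rad and height (world z) of tray below 0.05 m and angle between each of tray, tote's own z axis and vertical below 0.08 rad and x of tote in the frame of case between -0.03 and 0.03 m and y of tote in the frame of case between -0.03 and 0.03 m and height (world z) of tote between 0.04 and 0.052 m and angle between the y axis of tote and the y axis of case, either way round below 0.2 rad and distance of case from where it was at the start of the episode below 0.03 m and linear speed of each of tote, tray below 0.02 m/s and contact force between the fingers and tote below 0.1 N); the robot touches nothing.
It fails at once if the prism tray is lifted more than 20 mm (height (world z) of tray above 0.065 m).
It fails at once if the palette is shifted by more than 30 mm (distance of palette from where it was at the start of the episode above 0.03 m).
It also fails if it takes over 69 s, if anything falls off the work surface, if the arm or the gripper's body presses on something with over 40 N, if the wrist force passes 120 N, or if a joint passes its speed limit or range.

### The arm

A 6-joint arm with a two-finger parallel gripper is mounted at the origin on the work surface. World frame = base frame: x ahead of the robot, y to its left, z up, the work surface at z = 0. Lengths are in m, angles in degrees, forces in N, time in s.
With the tool pointing down it reaches from about 0.4 to 0.825 m from the base axis. Payload 7 kg.
Tool frame: the origin (TCP) lies midway between the tips of the shut fingers; the grasp point (between the pads) lies 19 mm behind it; z points along the fingers, y is the line along which they close (so a half turn about z gives the same grasp; the last joint's range is limited). The gripper opens to 88 mm and grips with 3 to 60 N. Pads are 19 mm wide; open, the fingers measure 130 mm over their backs; the gripper's body (78 mm by 193 mm) begins 47 mm behind the grasp point.
Start: joints at [81.079, 20.546, 0.682, 0, -70.136, -16.507], TCP at [0.29, 0.61, 0.227] pointing down, gripper open.
Joint ranges: [-176.03, 176.03], [-82.01, 121.73], [-58.28, 71.71], [-173.87, 95.51], [-174.79, -0.11], [-173.66, 173.66]. Speed limits (degrees/s): [136.94, 136.94, 172.46, 180, 180, 180].

### API

Orientations are given as [roll, pitch, yaw] about the fixed x, y, z axes, in that order (R = Rz(yaw) Ry(pitch) Rx(roll)).
In Python, from plant import ctrl gives the robot as it stands. The module is installed in compiled form; this text tells all that it offers.
- The arm moves only by the tool send_rows, never from a script. Its argument "plan" is a list that holds one entry, the list of rows, each a list of 6 numbers: the shift along the tool's x, y, z in fractions of the full range, 1 being 1 m, then the turn, a rotation vector about the tool's x, y, z in normalised numbers (1 is 60 degrees). A call has 1 to 8 rows; each row is the pose to reach, as a shift and turn from the pose commanded when the call began, along the tool's axes at that moment; what a row does not reach only later rows make up. A row lasts 1/12 s, in which the tool goes at most 41.7 mm and 7.16 degrees, less where a joint would pass 70% of its speed; a pose out of reach is approached as far as the arm can. A shift or turn number past 1, either way, is cut back to 1. A call with a gripper value outside its range is refused whole. "fingers" is the opening, from 0 (shut) to 1 (fully open), set as the call begins (left out, the last holds). The fingers move at their own pace and stop on an object; the grip force is fixed at half the most. Time passes only in rows, so rows that repeat a pose let the fingers close. It gives the time, the measured TCP pose, the force, the opening and the grip force at its end, in the units of the state.
- ctrl.get_obs(): the state, without advancing time (a new reading comes with each control period).
- ctrl.snapshot(name): name is "scene" or "top"; returns a dict with "img" (480x640x3 uint8, red, green, blue), "K" (3x3 intrinsics, pixels), "k1" (the pictures are not rectified: a ray, as slopes to the right and down, at radius r is drawn at 1 + k1 r^2 times it, then the intrinsics apply), "pose" (4x4, takes a point from camera to world coordinates). Camera axes: x right, y down, z forward; pixel columns grow to the right and rows downward; lengths in m; the calibration is good to about 2 mm. A picture is of the moment at which its call begins. There is no depth.
- ctrl.close_job(): hands the job in; it is judged then, once.
The state is a dict: "clock": time; "joint_pos": joint angles; "qvel": joint speeds; "tau": joint torques, N m; "tool_pos": TCP position; "orientation": TCP orientation; "force": force on the tool from outside, world axes, zero at the start; "moment": the same for the moment, N m; "opening": finger opening in m; "gripper_force": force on a finger pad.
Only numpy, scipy, OpenCV 4.12 (cv2) and the standard library are available. Lean on these libraries where they do the work, as an engineer would, in place of code of your own. Each camera call takes 0.05 s, during which the arm holds its last target. There are 200 camera calls.

## Working session

There is one attempt and no reset: what is moved stays moved. The work goes in short steps, Python scripts to look and compute and a tool call to move; the robot and the scene stay as the last step left them, time stands still between calls to the robot, and variables do not carry over. Pictures are saved under pics/ and viewed, at most 10 in all, crops included, and the job is handed in when it is done.

Besides the shell and the picture viewer there is one more tool, called after "Request:" in YAML: its name, and indented under it one key for each argument. send_rows: Moves the arm, as the interface text tells. Its arguments: {"type":"object","properties":{"plan":{"type":"array","items":{"type":"array","items":{"type":"array","items":{"type":"number"}}}},"fingers":{"type":"number"}},"required":["plan"]}

```bash
mkdir -p pics
python3 - <<'E'
from plant import ctrl
import cv2,numpy as np
for n in("scene","top"):
    s=ctrl.snapshot(n); cv2.imwrite(f"pics/{n}0.png",s["img"][:,:,::-1])
    print(n,s["K"].tolist(),s["k1"],np.round(s["pose"],4).tolist())
o=ctrl.get_obs();print(o)
E
```

```text
scene [[455.15595216167645, 0.0, 317.2383208564141], [0.0, 455.15595216167645, 236.22971587276763], [0.0, 0.0, 1.0]] -0.08991666948332391 [[0.8251, 0.4749, -0.306, 0.7914], [0.5648, -0.6817, 0.4651, -0.3989], [0.0123, -0.5566, -0.8307, 0.7718], [0.0, 0.0, 0.0, 1.0]]
top [[603.7290128293674, 0.0, 311.93510845304075], [0.0, 603.7290128293674, 245.61681212025314], [0.0, 0.0, 1.0]] -0.12506326366405152 [[-0.0036, -0.9821, 0.1884, 0.3518], [-1.0, 0.0037, 0.0002, -0.0119], [-0.0009, -0.1884, -0.9821, 1.0606], [0.0, 0.0, 0.0, 1.0]]
{'clock': 0.1, 'joint_pos': array([ 8.10814057e+01,  2.05860122e+01,  6.38511739e-01, -1.82652055e-02,
       -7.01370508e+01, -1.65072620e+01]), 'qvel': array([ 0.00575423, -0.11889234,  0.07057426,  0.00230093, -0.02106007,
       -0.05513986]), 'tau': array([-2.00797811e-03, -5.84158623e+01,  2.93749398e+01,  7.01547816e+00,
        1.01877764e-02, -5.55519364e-05]), 'tool_pos': array([0.28963357, 0.60920163, 0.22572573]), 'orientation': array([ 1.79914054e+02, -7.56264554e-03, -2.54320693e+01]), 'force': array([0.24157148, 0.42167805, 0.88106938]), 'moment': array([-0.01968065, -0.03978478, -0.02708229]), 'gripper_force': 0.0, 'opening': 0.08772338984249309}
```

View pics/scene0.png

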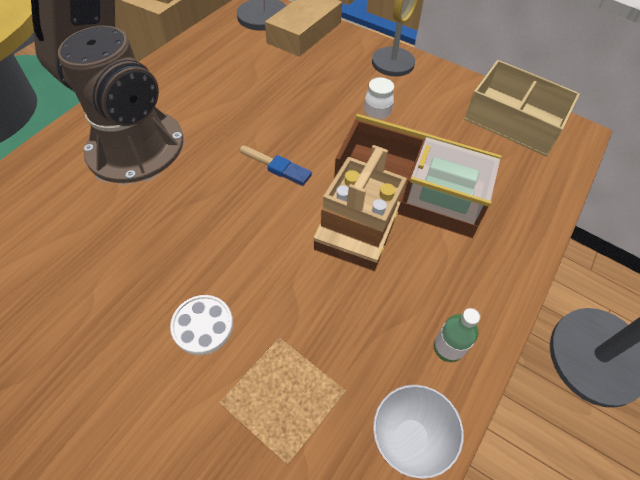

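View pics/top0.png

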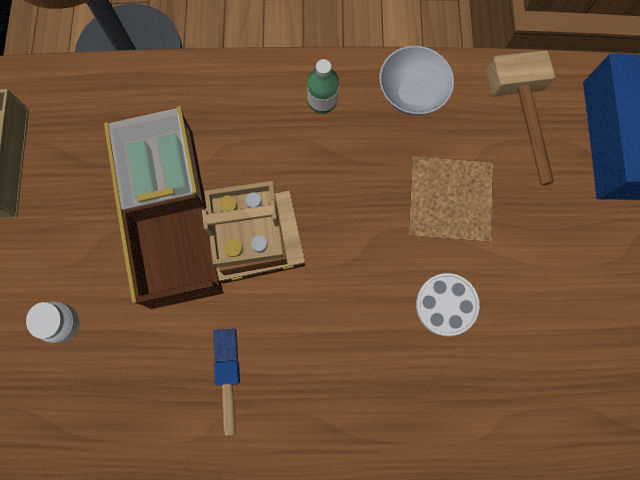

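The top view shows the open bay at about (170,255), the stack at (245,230), the mat at (452,199) and the palette at (448,305). The scene view shows the stack at (360,205) and the mat at (283,398). I'll enlarge both stack regions.

Run:
```python
import cv2
a=cv2.imread("pics/top0.png")[100:310,100:310]; cv2.imwrite("pics/c1.png",cv2.resize(a,(0,0),fx=2.8,fy=2.8,interpolation=cv2.INTER_CUBIC))
a=cv2.imread("pics/scene0.png")[110:270,305:505]; cv2.imwrite("pics/c2.png",cv2.resize(a,(0,0),fx=3.7,fy=3.7,interpolation=cv2.INTER_CUBIC))
```

```text
(no output)
```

View pics/c1.png

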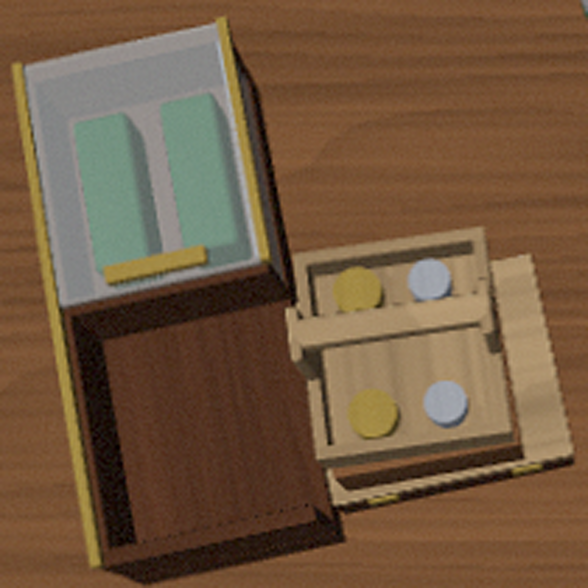

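View pics/c2.png

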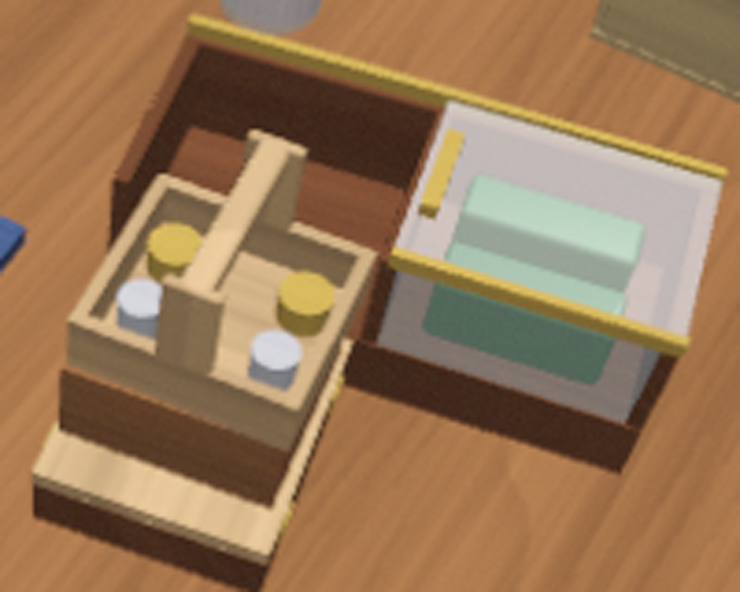

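The crops show the tote rim corners at c1 (293,257), (484,229), (515,435) and (322,468). The handle runs from c1 (292,328) to (490,308), which is c2 (278,140) to (193,288). The lid corners and brass rails are also readable in both. Next I'll triangulate these.

```bash
cat > h.py <<'E'
import numpy as np,cv2
from plant import ctrl
C={n:ctrl.snapshot(n) for n in("scene","top")}
def ray(n,p):
    c=C[n];d=cv2.undistortPoints(np.array([[p]],float),c["K"],np.array([c["k1"],0,0,0,0]))[0,0]
    # exact model: r_d = r(1+k1 r^2), same as cv2
    return c["pose"][:3,3],c["pose"][:3,:3]@np.array([*d,1])
def tri(pt,ps):
    A=[];b=[]
    for n,p in(("top",pt),("scene",ps)):
        o,d=ray(n,p);d=d/np.linalg.norm(d);P=np.eye(3)-np.outer(d,d);A.append(P);b.append(P@o)
    A=np.vstack(A);b=np.hstack(b);x=np.linalg.lstsq(A,b,rcond=None)[0];return x,np.linalg.norm(A@x-b)
def atz(n,p,z):
    o,d=ray(n,p);return o+d*(z-o[2])/d[2]
E
python3 - <<'E'
from h import *
t=lambda u,v:(100+u/2.8-.5+.18,100+v/2.8-.32); s=lambda u,v:(305+u/3.7-.36,110+v/3.7-.36)
np.set_printoptions(precision=4,suppress=True)
P=dict(barfar=(t(292,328),s(278,140)),barnear=(t(490,308),s(193,288)),
 rim_Fp=(t(293,257),s(380,258)),rim_Np=(t(484,229),s(297,405)),rim_Nm=(t(515,435),s(70,322)),rim_Fm=(t(322,468),s(165,178)),
 lid_Np=(t(530,256),s(268,555)),lid_Nm=(t(573,460),s(38,470)),
 brail_p=(t(17,65),s(725,172)),brail_m=(t(97,567),s(190,20)),frail_p=(t(220,18),s(687,347)),frail_m=(t(265,262),s(393,255)),
 m1=((411,157),(345,392)),m2=((493,160),(288,461)),m3=((491,241),(221,403)),m4=((409,236),(281,340)),pal=((448,305),(203,323)))
R={}
for k,v in P.items():
    x,e=tri(*v);R[k]=x;print(k,x,round(e,4))
print("rim at .135",[atz("top",P[k][0],.135)[:2] for k in("rim_Fp","rim_Np","rim_Nm","rim_Fm")])
print("lid at .045",[atz("top",t(*p),.045)[:2] for p in((530,256),(573,460),(335,505))],[atz("scene",s(*p),.045)[:2] for p in((268,555),(38,470))])
print("mat",np.mean([R[k] for k in("m1","m2","m3","m4")],0))
for a,b in(("barnear","barfar"),("rim_Np","rim_Fp"),("rim_Nm","rim_Fm"),("lid_Nm","lid_Np"),("brail_m","brail_p"),("m3","m2"),("m1","m4")):
    d=R[b]-R[a];print(a,b,np.linalg.norm(d),np.degrees(np.arctan2(d[1],d[0])))
E
```

```text
barfar [0.562  0.1479 0.191 ] 0.0014
barnear [0.5747 0.0444 0.1892] 0.002
rim_Fp [0.6203 0.1613 0.13  ] 0.0014
rim_Np [0.6334 0.051  0.1387] 0.0011
rim_Nm [0.5162 0.0338 0.1338] 0.0027
rim_Fm [0.5001 0.1432 0.1295] 0.0054
lid_Np [0.6443 0.0284 0.0442] 0.0009
lid_Nm [0.5175 0.0036 0.0425] 0.0045
brail_p [0.7441 0.3351 0.121 ] 0.0002
brail_m [0.4429 0.2696 0.1182] 0.0005
frail_p [0.773  0.2128 0.1168] 0.0009
frail_m [0.6212 0.1801 0.1155] 0.0008
m1 [ 0.723  -0.1974 -0.0058] 0.0013
m2 [ 0.7099 -0.3431  0.0205] 0.0008
m3 [ 0.5633 -0.334   0.0017] 0.0027
m4 [ 0.5756 -0.1862 -0.0087] 0.0034
pal [ 0.4478 -0.2469  0.0128] 0.0038
rim at .135 [array([0.618 , 0.1598]), array([0.6339, 0.0508]), array([0.5146, 0.0324]), array([0.4963, 0.1397])]
lid at .045 [array([0.6436, 0.028 ]), array([0.5148, 0.0014]), array([0.4876, 0.1459])] [array([0.6449, 0.0284]), array([0.5205, 0.0046])]
mat [ 0.643  -0.2652  0.0019]
barnear barfar 0.10430426655121933 97.01605517458587
rim_Np rim_Fp 0.11140459478285551 96.77824271489489
rim_Nm rim_Fm 0.1106971060326968 98.37229780346266
lid_Nm lid_Np 0.12921886524248735 11.087449716696293
brail_m brail_p 0.30828030205240836 12.272842434040806
m3 m2 0.14804276621991128 -3.5492191765597694
m1 m4 0.14782423006848008 175.62509701344604
```

```bash
cat > go.py <<'E'
import numpy as np,sys
from scipy.spatial.transform import Rotation as R
def rel(cur,tgt):
    "poses (x,y,z,yaw), tool down -> shift cm in tool axes, turn about tool z"
    r=R.from_euler("xyz",[180,0,cur[3]],degrees=True)
    return np.round(r.inv().apply(np.subtract(tgt[:3],cur[:3]))*100,2),round(cur[3]-tgt[3],2)
if __name__=="__main__":
    v=list(map(float,sys.argv[1:]));print(rel(v[:4],v[4:]))
E
python3 go.py .29 .61 .227 -25.43 .567 .0965 .25 -82.5
python3 - <<'E'
from h import *
for p in((393,62),(380,105),(400,20),(460,345)):print(p,atz("scene",p,0)[:2])
print(atz("top",(448,305),.018),atz("scene",(203,323),.018))
E
```

```text
(array([47.07, 34.48, -2.3 ]), 57.07)
(393, 62) [0.34856899 0.64249648]
(380, 105) [0.41027458 0.4597811 ]
(400, 20) [0.26040723 0.85052068]
(460, 345) [ 0.84892015 -0.01406703]
[ 0.44576043 -0.24789477  0.018     ] [ 0.45197393 -0.24596245  0.018     ]
```

Units first: shifts go in shares of 1 m and turns go in shares of 60 degrees. So 14.4 cm / 100 = 0.144, -10.3 cm / 100 = -0.103, 57 degrees / 60 = 0.95.

Request:
send_rows:
  plan:
    - [[0.017, 0.036, -0.026, 0, 0, 0.1183], [0.034, 0.072, -0.052, 0, 0, 0.2367], [0.052, 0.108, -0.078, 0, 0, 0.355], [0.069, 0.144, -0.103, 0, 0, 0.4733], [0.069, 0.144, -0.103, 0, 0, 0.5917], [0.069, 0.144, -0.103, 0, 0, 0.71], [0.069, 0.144, -0.103, 0, 0, 0.8283], [0.069, 0.144, -0.103, 0, 0, 0.95]]
  fingers: 1

```text
clock: 0.97
tool_pos: [0.2903, 0.4494, 0.3305]
orientation: [-180.0, 0.1, -82.7]
force: [-0.0, 0.6, 0.0]
opening: 0.0876
gripper_force: 0.0
```

```bash
python3 go.py .29 .45 .33 -82.43 .567 .0965 .25 -82.5
```

```text
(array([ 38.69, -22.8 ,   8.  ]), 0.07)
```

Converted, 20 cm / 100 = 0.2, -11.8 cm / 100 = -0.118.

Request:
send_rows:
  plan:
    - [[0.03, -0.018, 0, 0, 0, 0], [0.065, -0.038, 0, 0, 0, 0], [0.1, -0.059, 0, 0, 0, 0], [0.135, -0.08, 0, 0, 0, 0], [0.17, -0.1, 0, 0, 0, 0], [0.2, -0.118, 0, 0, 0, 0], [0.2, -0.118, 0, 0, 0, 0]]

```text
clock: 1.55
tool_pos: [0.4364, 0.2634, 0.3298]
orientation: [-180.0, -0.0, -82.5]
force: [-0.9, 1.1, -1.1]
opening: 0.088
gripper_force: 0.0
```

Converted, 18.7 cm / 100 = 0.187, 16 cm / 100 = 0.16.

Request:
send_rows:
  plan:
    - [[0.03, -0.018, 0.012, 0, 0, 0], [0.064, -0.038, 0.028, 0, 0, 0], [0.098, -0.058, 0.042, 0, 0, 0], [0.13, -0.077, 0.056, 0, 0, 0], [0.16, -0.094, 0.07, 0, 0, 0], [0.187, -0.11, 0.08, 0, 0, 0], [0.187, -0.11, 0.08, 0, 0, 0], [0.187, -0.11, 0.08, 0, 0, 0]]

```text
clock: 2.22
tool_pos: [0.5684, 0.0955, 0.2483]
orientation: [179.9, -0.0, -82.5]
force: [-0.4, 0.6, -0.6]
opening: 0.0877
gripper_force: 0.0
```

Run:
```python
from h import *
a=C["top"]["img"][100:310,150:400,::-1];b=C["scene"]["img"][90:270,270:510,::-1]
a=cv2.resize(a,(0,0),fx=1.6,fy=1.6);b=cv2.resize(b,(0,0),fx=1.6,fy=1.6)
h=max(a.shape[0],b.shape[0]);o=np.zeros((h,a.shape[1]+b.shape[1],3),np.uint8);o[:a.shape[0],:a.shape[1]]=a;o[:b.shape[0],a.shape[1]:]=b
cv2.imwrite("pics/p5.png",o);print(o.shape,ctrl.get_obs()["tool_pos"],ctrl.get_obs()["orientation"])
```

```text
(336, 784, 3) [0.56812998 0.09721708 0.24972728] [-1.79992270e+02  4.32416854e-03 -8.23126910e+01]
```

View pics/p5.png

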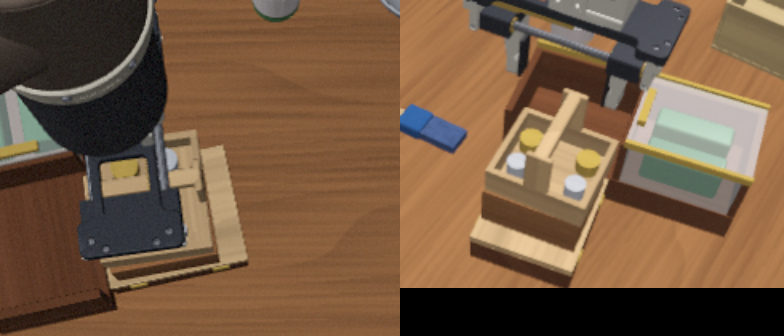

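The gripper sits above the handle with its fingers astride the bar in both views: top at about (130,190) in the crop, scene at about (565,80). I'll descend and close.

Request:
send_rows:
  plan:
    - [[0, 0, 0.02, 0, 0, 0], [0, 0, 0.04, 0, 0, 0], [0, 0, 0.06, 0, 0, 0], [0, 0, 0.073, 0, 0, 0], [0, 0, 0.082, 0, 0, 0], [0, 0, 0.087, 0, 0, 0], [0, 0, 0.087, 0, 0, 0]]

```text
clock: 2.9
tool_pos: [0.5678, 0.0977, 0.1623]
orientation: [180.0, -0.0, -82.2]
force: [0.0, 0.6, 0.1]
opening: 0.0878
gripper_force: 0.0
```

Request:
send_rows:
  plan:
    - [[0, 0, 0, 0, 0, 0], [0, 0, 0, 0, 0, 0], [0, 0, 0, 0, 0, 0], [0, 0, 0, 0, 0, 0], [0, 0, 0, 0, 0, 0], [0, 0, 0, 0, 0, 0], [0, 0, 0, 0, 0, 0], [0, 0, 0, 0, 0, 0]]
  fingers: 0

```text
clock: 3.57
tool_pos: [0.5682, 0.0969, 0.1626]
orientation: [-180.0, -0.0, -82.3]
force: [-0.6, 1.0, 0.0]
opening: 0.0397
gripper_force: 0.0
```

Request:
send_rows:
  plan:
    - [[0, 0, 0, 0, 0, 0], [0, 0, 0, 0, 0, 0], [0, 0, 0, 0, 0, 0], [0, 0, 0, 0, 0, 0], [0, 0, 0, 0, 0, 0], [0, 0, 0, 0, 0, 0], [0, 0, 0, 0, 0, 0], [0, 0, 0, 0, 0, 0]]
  fingers: 0

```text
clock: 4.23
tool_pos: [0.5682, 0.097, 0.1625]
orientation: [180.0, -0.0, -82.3]
force: [-0.9, -0.1, -0.6]
opening: 0.0158
gripper_force: 30.0
```

Converted, -6.5 cm / 100 = -0.065, -6 cm / 100 = -0.06.

Request:
send_rows:
  plan:
    - [[0, 0, -0.003, 0, 0, 0], [0, 0, -0.01, 0, 0, 0], [0, 0, -0.02, 0, 0, 0], [0, 0, -0.035, 0, 0, 0], [0, 0, -0.05, 0, 0, 0], [0, 0, -0.06, 0, 0, 0], [0, 0, -0.065, 0, 0, 0], [0, 0, -0.065, 0, 0, 0]]

```text
clock: 4.9
tool_pos: [0.5688, 0.0972, 0.2292]
orientation: [-179.9, 0.0, -82.3]
force: [0.9, 0.7, -2.6]
opening: 0.0156
gripper_force: 30.0
```

```bash
python3 go.py .567 .0965 .228 -82.5 .643 -.265 .228 -97
```

```text
(array([36.83, -2.82, -0.  ]), 14.5)
```

Converted, 19 cm / 100 = 0.19, 17.5 cm / 100 = 0.175.

Request:
send_rows:
  plan:
    - [[0.015, -0.001, 0, 0, 0, 0], [0.04, -0.003, 0, 0, 0, 0], [0.075, -0.006, 0, 0, 0, 0], [0.11, -0.008, 0, 0, 0, 0], [0.145, -0.011, 0, 0, 0, 0], [0.175, -0.013, 0, 0, 0, 0], [0.19, -0.014, 0, 0, 0, 0], [0.19, -0.014, 0, 0, 0, 0]]

```text
clock: 5.57
tool_pos: [0.6072, -0.0925, 0.2261]
orientation: [179.9, -0.0, -82.5]
force: [-0.7, -0.2, -3.0]
opening: 0.016
gripper_force: 30.0
```

Converted, 17.8 cm / 100 = 0.178, 16.6 cm / 100 = 0.166.

Request:
send_rows:
  plan:
    - [[0.015, -0.001, 0, 0, 0, 0], [0.04, -0.003, 0, 0, 0, 0], [0.075, -0.006, 0, 0, 0, 0], [0.11, -0.008, 0, 0, 0, 0], [0.142, -0.011, 0, 0, 0, 0], [0.166, -0.013, 0, 0, 0, 0], [0.178, -0.014, 0, 0, 0, 0], [0.178, -0.014, 0, 0, 0, 0]]

```text
clock: 6.23
tool_pos: [0.645, -0.266, 0.2258]
orientation: [179.9, 0.0, -82.4]
force: [-0.4, -0.4, -2.6]
opening: 0.0157
gripper_force: 30.0
```

Run:
```python
from h import *
a=C["top"]["img"][90:350,150:560,::-1];b=C["scene"]["img"][90:480,170:510,::-1]
b=cv2.resize(b,(0,0),fx=1.14,fy=1.14)
o=np.zeros((450,800,3),np.uint8);o[:a.shape[0],:a.shape[1]]=a;o[:b.shape[0],410:410+b.shape[1]]=b
cv2.imwrite("pics/p6.png",o);print(ctrl.get_obs()["tool_pos"])
```

```text
[ 0.64488403 -0.26359569  0.22640713]
```

View pics/p6.png

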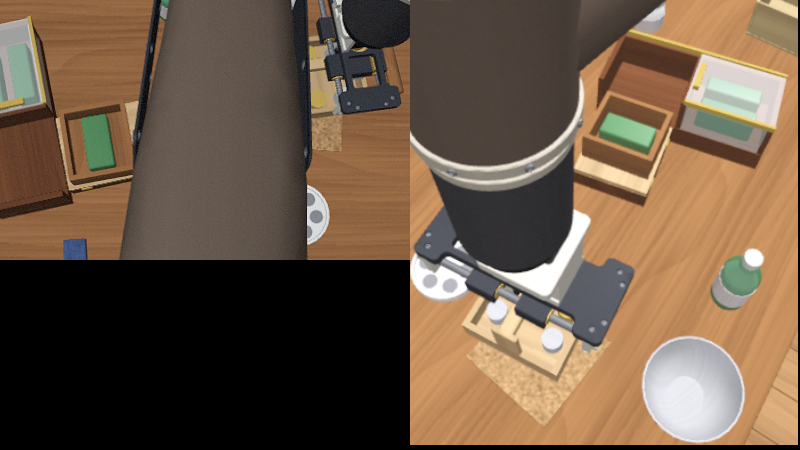

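The tote is held over the mat and the tray with its green prism stays on the case. Now I'll lower it.

Converted, 15.4 cm / 100 = 0.154, 15 cm / 100 = 0.15.

Request:
send_rows:
  plan:
    - [[0, 0, 0.015, 0, 0, 0], [0, 0, 0.04, 0, 0, 0], [0, 0, 0.07, 0, 0, 0], [0, 0, 0.1, 0, 0, 0], [0, 0, 0.125, 0, 0, 0], [0, 0, 0.142, 0, 0, 0], [0, 0, 0.15, 0, 0, 0], [0, 0, 0.154, 0, 0, 0]]

```text
clock: 7.0
tool_pos: [0.6446, -0.2625, 0.0722]
orientation: [179.9, 0.0, -82.2]
force: [0.1, -0.7, -2.7]
opening: 0.0159
gripper_force: 30.0
```

Converted, 0.8 cm / 100 = 0.008, 0.6 cm / 100 = 0.006.

Request:
send_rows:
  plan:
    - [[0, 0, 0.002, 0, 0, 0], [0, 0, 0.004, 0, 0, 0], [0, 0, 0.006, 0, 0, 0], [0, 0, 0.008, 0, 0, 0], [0, 0, 0.008, 0, 0, 0]]

```text
clock: 7.42
tool_pos: [0.6454, -0.2639, 0.0659]
orientation: [-180.0, -0.0, -82.3]
force: [0.6, -0.2, -3.6]
opening: 0.0158
gripper_force: 30.0
```

Converted, 0.2 cm / 100 = 0.002, 0.1 cm / 100 = 0.001.

Request:
send_rows:
  plan:
    - [[0, 0, 0.001, 0, 0, 0], [0, 0, 0.002, 0, 0, 0], [0, 0, 0.002, 0, 0, 0]]

```text
clock: 7.67
tool_pos: [0.6456, -0.264, 0.0656]
orientation: [-179.9, -0.0, -82.3]
force: [-4.6, 2.5, 7.2]
opening: 0.0154
gripper_force: 30.0
```

Request:
send_rows:
  plan:
    - [[0, 0, 0, 0, 0, 0], [0, 0, 0, 0, 0, 0], [0, 0, 0, 0, 0, 0], [0, 0, 0, 0, 0, 0], [0, 0, 0, 0, 0, 0], [0, 0, 0, 0, 0, 0], [0, 0, 0, 0, 0, 0], [0, 0, 0, 0, 0, 0]]
  fingers: 0.6

```text
clock: 8.33
tool_pos: [0.6453, -0.264, 0.0634]
orientation: [180.0, 0.0, -82.3]
force: [0.0, -0.1, -1.2]
opening: 0.0526
gripper_force: 0.0
```

Run:
```python
from h import *
a=C["top"]["img"][170:290,170:320,::-1]
a=cv2.resize(a,(0,0),fx=4,fy=4,interpolation=cv2.INTER_CUBIC)
b=C["scene"]["img"][160:280,300:450,::-1]; 
cv2.imwrite("pics/p7.png",a);cv2.imwrite("pics/p7s.png",cv2.resize(b,(0,0),fx=4,fy=4,interpolation=cv2.INTER_CUBIC))
```

```text
(no output)
```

View pics/p7s.png

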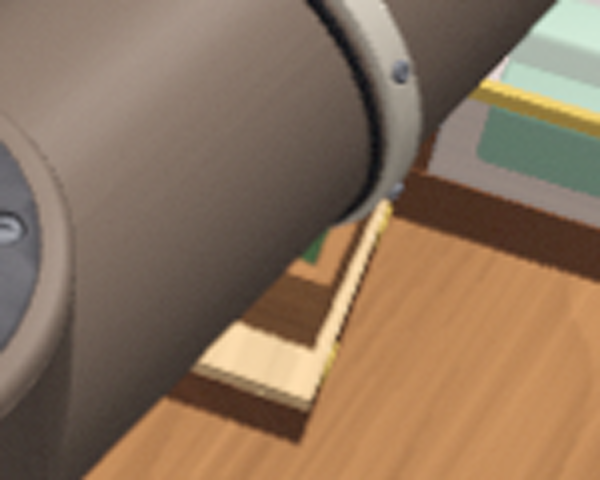

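The arm hides the tray here. I'll raise it and move to in front of the case.

Converted, -16 cm / 100 = -0.16, -15.5 cm / 100 = -0.155.

Request:
send_rows:
  plan:
    - [[0, 0, -0.01, 0, 0, 0], [0, 0, -0.03, 0, 0, 0], [0, 0, -0.06, 0, 0, 0], [0, 0, -0.095, 0, 0, 0], [0, 0, -0.13, 0, 0, 0], [0, 0, -0.155, 0, 0, 0], [0, 0, -0.16, 0, 0, 0]]

```text
clock: 9.02
tool_pos: [0.6475, -0.2649, 0.231]
orientation: [-179.5, -0.2, -82.3]
force: [0.5, -1.2, -0.1]
opening: 0.0525
gripper_force: 0.0
```

```bash
python3 go.py .6443 -.2645 .224 -82.5 .60 -.05 .2 -77.7
```

```text
(array([-21.84,   1.59,   2.4 ]), -4.8)
```

Converted, -21.8 cm / 100 = -0.218, -20.8 cm / 100 = -0.208, -4.8 degrees / 60 = -0.08.

Request:
send_rows:
  plan:
    - [[-0.032, 0.002, 0, 0, 0, -0.0167], [-0.068, 0.005, 0, 0, 0, -0.0333], [-0.105, 0.008, 0, 0, 0, -0.05], [-0.142, 0.01, 0, 0, 0, -0.0667], [-0.178, 0.013, 0, 0, 0, -0.08], [-0.208, 0.015, 0, 0, 0, -0.08], [-0.218, 0.016, 0, 0, 0, -0.08], [-0.218, 0.016, 0, 0, 0, -0.08]]

```text
clock: 9.68
tool_pos: [0.5999, -0.0477, 0.2246]
orientation: [-179.9, 0.0, -77.3]
force: [0.5, -1.0, -0.5]
opening: 0.0526
gripper_force: 0.0
```

Run:
```python
from h import *
a=C["top"]["img"][120:320,130:330,::-1]
b=C["scene"]["img"][110:270,305:505,::-1]
o=np.zeros((400,800,3),np.uint8);o[:400,:400]=cv2.resize(a,(400,400),interpolation=cv2.INTER_CUBIC);o[:320,400:]=cv2.resize(b,(400,320),interpolation=cv2.INTER_CUBIC)
cv2.imwrite("pics/p8.png",o);print(ctrl.get_obs()["tool_pos"],ctrl.get_obs()["orientation"])
```

```text
[ 0.60032251 -0.04986446  0.22421578] [-1.79956632e+02 -1.11497023e-02 -7.74215223e+01]
```

View pics/p8.png

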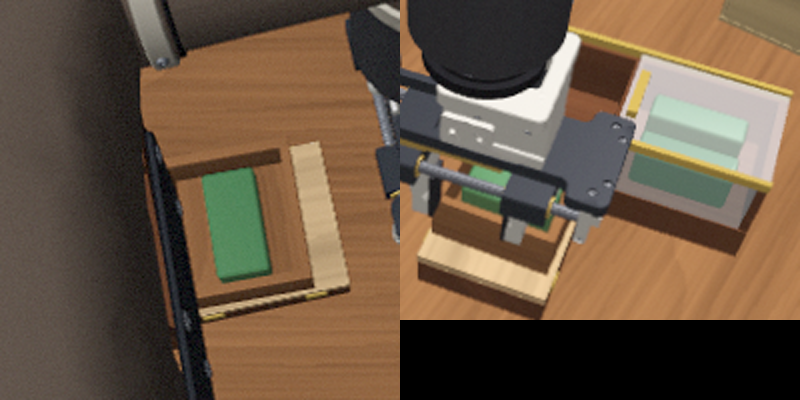

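Run:
```python
from h import *
o=np.array([.534,.223]);a=np.radians(12.3);u=np.array([np.cos(a),np.sin(a)]);v=np.array([-u[1],u[0]])
t=lambda x,y:(130+x/2-.25,120+y/2-.25)
for n,p,z in(("Np",(280,151),.1),("Nm",(313,286),.1),("Fm",(199,302),.1),("lidNp",(320,142),.045),("lidNm",(349,288),.045)):
    w=atz("top",t(*p),z)[:2];print(n,np.round(w,4),"cab",np.round([(w-o)@u,(w-o)@v],4))
for y in(-.20,-.06):
    print(y,o+y*v)
```

```text
Np [0.6209 0.0575] cab [ 0.0496 -0.1802]
Nm [0.5081 0.0298] cab [-0.0665 -0.1833]
Fm [0.4953 0.1217] cab [-0.0594 -0.0908]
lidNp [0.6443 0.0266] cab [ 0.0659 -0.2153]
lidNm [0.5152 0.0015] cab [-0.0656 -0.2124]
-0.2 [0.57660608 0.02759089]
-0.06 [0.54678182 0.16437727]
```

Run:
```python
from h import *
a=C["top"]["img"][180:290,200:320,::-1]
a=cv2.resize(a,(660,605),interpolation=cv2.INTER_CUBIC)[:600]
a=cv2.convertScaleAbs(a,alpha=1.8,beta=10)
o=np.array([.534,.223]);r=np.radians(12.3)
cv2.imwrite("pics/p9.png",a)
```

```text
(no output)
```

View pics/p9.png

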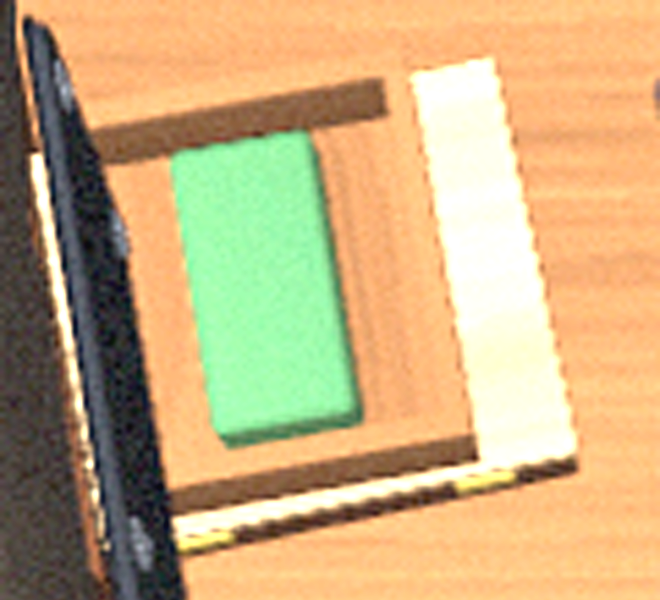

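The enlarged crop shows the tray's -x face (dark strip) with its rim corner at (475,437) and its foot at (480,462). The inner edge of the +x rim is at (385,80), and the lid corners are at (495,60) and (578,458).

Run:
```python
from h import *
o=np.array([.534,.223]);a=np.radians(12.3);u=np.array([np.cos(a),np.sin(a)]);v=np.array([-u[1],u[0]])
def show(n,q,z):
    w=atz("top",q,z)[:2];print(n,np.round(w,4),"cab",np.round([(w-o)@u,(w-o)@v],4))
t=lambda x,y:(200+x/5.5-.4,180+y/5.5-.4)
for n,p,z in(("rimNm",(475,437),.1),("footNm",(480,463),.045),("rimFm",(175,488),.1),("footFm",(178,513),.045),("inNp",(385,79),.1),("inFp",(95,132),.1),("nearUp",(412,75),.1),("lidNp",(495,60),.045),("lidNm",(578,458),.045)):show(n,t(*p),z)
c=lambda x,y:(100+x/2.8-.32,100+y/2.8-.32)
for n,p,z in(("bayinner +x back (wall top)",(100,318),.11),("-x wall near top outer",(340,512),.11),("-x wall back rail",(97,567),.12),("floor back-left",(133,543),.042),("floor front +x",(290,300),.042),("floor front -x",(318,505),.042)):show(n,c(*p),z)
```

```text
rimNm [0.5141 0.0303] cab [-0.0605 -0.1841]
footNm [0.5152 0.0311] cab [-0.0592 -0.1835]
rimFm [0.4992 0.1182] cab [-0.0563 -0.095 ]
footFm [0.4999 0.1246] cab [-0.0543 -0.0889]
inNp [0.6231 0.0578] cab [ 0.0518 -0.1804]
inFp [0.6072 0.1447] cab [ 0.0548 -0.0921]
nearUp [0.6243 0.0497] cab [ 0.0513 -0.1886]
lidNp [0.6447 0.0269] cab [ 0.0664 -0.2152]
lidNm [0.5167 0.0007] cab [-0.0642 -0.2135]
bayinner +x back (wall top) [0.5892 0.2774] cab [0.0656 0.0414]
-x wall near top outer [0.4749 0.1329] cab [-0.0769 -0.0754]
-x wall back rail [0.4424 0.2688] cab [-0.0797  0.0643]
floor back-left [0.4647 0.2703] cab [-0.0577  0.061 ]
floor front +x [0.6169 0.178 ] cab [ 0.0714 -0.0617]
floor front -x [0.488  0.1568] cab [-0.059  -0.0549]
```

The tray is centred on the bay to within about 2 mm and turned about -2.3°, so a straight two-finger push should work.

```bash
python3 go.py .6003 -.0498 .224 -77.7 .583 -.0017 .072 -77.7
```

```text
(array([-5.07,  0.67, 15.2 ]), 0.0)
```

Converted, 15.2 cm / 100 = 0.152, 14.6 cm / 100 = 0.146.

Request:
send_rows:
  plan:
    - [[-0.02, 0.003, 0.02, 0, 0, 0], [-0.036, 0.005, 0.045, 0, 0, 0], [-0.046, 0.006, 0.075, 0, 0, 0], [-0.051, 0.007, 0.105, 0, 0, 0], [-0.051, 0.007, 0.13, 0, 0, 0], [-0.051, 0.007, 0.146, 0, 0, 0], [-0.051, 0.007, 0.152, 0, 0, 0], [-0.051, 0.007, 0.152, 0, 0, 0]]

```text
clock: 10.75
tool_pos: [0.5814, -0.0025, 0.0699]
orientation: [179.8, -0.0, -77.5]
force: [1.2, 0.5, -0.1]
opening: 0.0525
gripper_force: 0.0
```

Converted, -5.4 cm / 100 = -0.054, -1.2 cm / 100 = -0.012.

Request:
send_rows:
  plan:
    - [[-0.005, 0, 0, 0, 0, 0], [-0.012, 0, 0, 0, 0, 0], [-0.02, 0, 0, 0, 0, 0], [-0.027, 0, 0, 0, 0, 0], [-0.034, 0, 0, 0, 0, 0], [-0.041, 0, 0, 0, 0, 0], [-0.048, 0, 0, 0, 0, 0], [-0.054, 0, 0, 0, 0, 0]]

```text
clock: 11.42
tool_pos: [0.5707, 0.0515, 0.0721]
orientation: [-180.0, -0.0, -77.5]
force: [0.6, -3.8, 2.8]
opening: 0.0527
gripper_force: 2.0
```

Converted, -4.8 cm / 100 = -0.048, -4.2 cm / 100 = -0.042.

Request:
send_rows:
  plan:
    - [[-0.006, 0, 0, 0, 0, 0], [-0.012, 0, 0, 0, 0, 0], [-0.018, 0, 0, 0, 0, 0], [-0.024, 0, 0, 0, 0, 0], [-0.03, 0, 0, 0, 0, 0], [-0.036, 0, 0, 0, 0, 0], [-0.042, 0, 0, 0, 0, 0], [-0.048, 0, 0, 0, 0, 0]]

```text
clock: 12.08
tool_pos: [0.56, 0.0983, 0.0715]
orientation: [180.0, -0.0, -77.5]
force: [1.1, -3.7, 2.7]
opening: 0.0527
gripper_force: 2.1
```

Converted, -4.8 cm / 100 = -0.048, -4.2 cm / 100 = -0.042.

Request:
send_rows:
  plan:
    - [[-0.006, 0, 0, 0, 0, 0], [-0.012, 0, 0, 0, 0, 0], [-0.018, 0, 0, 0, 0, 0], [-0.024, 0, 0, 0, 0, 0], [-0.03, 0, 0, 0, 0, 0], [-0.036, 0, 0, 0, 0, 0], [-0.042, 0, 0, 0, 0, 0], [-0.048, 0, 0, 0, 0, 0]]

```text
clock: 12.75
tool_pos: [0.5496, 0.1452, 0.0715]
orientation: [180.0, 0.0, -77.5]
force: [0.4, -2.2, -0.8]
opening: 0.0528
gripper_force: 0.9
```

Request:
send_rows:
  plan:
    - [[-0.003, 0, 0, 0, 0, 0], [-0.006, 0, 0, 0, 0, 0], [-0.009, 0, 0, 0, 0, 0], [-0.012, 0, 0, 0, 0, 0], [-0.014, 0, 0, 0, 0, 0]]

```text
clock: 13.17
tool_pos: [0.5467, 0.1585, 0.0716]
orientation: [180.0, 0.0, -77.5]
force: [0.2, -2.6, -0.9]
opening: 0.0527
gripper_force: 1.0
```

Converted, -0.4 cm / 100 = -0.004, -0.3 cm / 100 = -0.003.

Request:
send_rows:
  plan:
    - [[-0.002, 0, 0, 0, 0, 0], [-0.003, 0, 0, 0, 0, 0], [-0.004, 0, 0, 0, 0, 0], [-0.004, 0, 0, 0, 0, 0]]

```text
clock: 13.5
tool_pos: [0.546, 0.1624, 0.0716]
orientation: [-180.0, 0.0, -77.5]
force: [-0.3, -1.1, -0.4]
opening: 0.0526
gripper_force: 0.3
```

Converted, -0.3 cm / 100 = -0.003, -0.15 cm / 100 = -0.0015.

Request:
send_rows:
  plan:
    - [[-0.0015, 0, 0, 0, 0, 0], [-0.003, 0, 0, 0, 0, 0], [-0.003, 0, 0, 0, 0, 0]]

```text
clock: 13.75
tool_pos: [0.5454, 0.1629, 0.0717]
orientation: [179.9, -0.2, -77.5]
force: [4.4, -12.2, 0.1]
opening: 0.0529
gripper_force: 6.6
```

Converted, -0.3 cm / 100 = -0.003, -0.15 cm / 100 = -0.0015.

Request:
send_rows:
  plan:
    - [[-0.0015, 0, 0, 0, 0, 0], [-0.003, 0, 0, 0, 0, 0], [-0.003, 0, 0, 0, 0, 0]]

```text
clock: 14.0
tool_pos: [0.5453, 0.163, 0.0717]
orientation: [179.9, -0.4, -77.6]
force: [12.0, -26.7, 0.5]
opening: 0.0526
gripper_force: 14.2
```

The tray has met the back: the TCP stopped about 61 mm before the bay centre and the force rose straight along the bay axis. I'll retreat and go back for the tote.

Converted, -15 cm / 100 = -0.15, -14 cm / 100 = -0.14.

Request:
send_rows:
  plan:
    - [[0.01, 0, 0, 0, 0, 0], [0.025, 0, 0, 0, 0, 0], [0.05, 0, -0.01, 0, 0, 0], [0.08, 0, -0.04, 0, 0, 0], [0.1, 0, -0.075, 0, 0, 0], [0.1, 0, -0.11, 0, 0, 0], [0.1, 0, -0.14, 0, 0, 0], [0.1, 0, -0.15, 0, 0, 0]]

```text
clock: 14.67
tool_pos: [0.5688, 0.0707, 0.2273]
orientation: [-179.5, 0.1, -77.5]
force: [1.2, 0.5, 0.4]
opening: 0.0526
gripper_force: 0.0
```

```bash
python3 -c "
from plant import ctrl;o=ctrl.get_obs();print(o['tool_pos'],o['orientation'])"; python3 go.py .5668 .0708 .222 -77.7 .6443 -.2645 .222 -82.5
```

```text
[0.56876063 0.07065267 0.22726483] [-1.79524001e+02  5.08950429e-02 -7.75069726e+01]
(array([34.41, -0.43, -0.  ]), 4.8)
```

Converted, 17.4 cm / 100 = 0.174, 16.4 cm / 100 = 0.164, 1.2 degrees / 60 = 0.02.

Request:
send_rows:
  plan:
    - [[0.015, 0, 0, 0, 0, 0.01], [0.04, 0, 0, 0, 0, 0.02], [0.075, -0.001, 0, 0, 0, 0.03], [0.11, -0.001, 0, 0, 0, 0.04], [0.14, -0.002, 0, 0, 0, 0.04], [0.164, -0.002, 0, 0, 0, 0.04], [0.174, -0.002, 0, 0, 0, 0.04], [0.174, -0.002, 0, 0, 0, 0.04]]

```text
clock: 15.33
tool_pos: [0.6062, -0.1007, 0.2211]
orientation: [180.0, 0.0, -80.0]
force: [0.5, 0.1, -0.1]
opening: 0.0522
gripper_force: 0.0
```

```bash
python3 go.py .6037 -.0992 .222 -80.1 .6443 -.2645 .222 -82.5; python3 -c "
from plant import ctrl;o=ctrl.get_obs();print(o['tool_pos'],o['orientation'])"
```

```text
(array([16.98, -1.16, -0.  ]), 2.4)
[ 0.60622039 -0.10067358  0.22111295] [ 1.79992511e+02  7.21990179e-03 -8.00288017e+01]
```

Converted, 17 cm / 100 = 0.17, 16.2 cm / 100 = 0.162, 2.4 degrees / 60 = 0.04.

Request:
send_rows:
  plan:
    - [[0.015, -0.001, 0, 0, 0, 0.01], [0.04, -0.002, 0, 0, 0, 0.02], [0.075, -0.004, 0, 0, 0, 0.03], [0.11, -0.006, 0, 0, 0, 0.04], [0.14, -0.007, 0, 0, 0, 0.04], [0.162, -0.009, 0, 0, 0, 0.04], [0.17, -0.009, 0, 0, 0, 0.04], [0.17, -0.009, 0, 0, 0, 0.04]]

```text
clock: 16.0
tool_pos: [0.6448, -0.2654, 0.2208]
orientation: [180.0, 0.0, -82.4]
force: [-0.3, 0.2, -0.1]
opening: 0.0522
gripper_force: 0.0
```

Converted, 15.6 cm / 100 = 0.156, 14.7 cm / 100 = 0.147.

Request:
send_rows:
  plan:
    - [[0, 0, 0.015, 0, 0, 0], [0, 0, 0.04, 0, 0, 0], [0, 0, 0.07, 0, 0, 0], [0, 0, 0.1, 0, 0, 0], [0, 0, 0.127, 0, 0, 0], [0, 0, 0.147, 0, 0, 0], [0, 0, 0.156, 0, 0, 0], [0, 0, 0.156, 0, 0, 0]]

```text
clock: 16.67
tool_pos: [0.6434, -0.2629, 0.0633]
orientation: [179.8, 0.1, -82.2]
force: [-0.5, 0.9, 0.2]
opening: 0.0525
gripper_force: 0.0
```

Request:
send_rows:
  plan:
    - [[0, 0, 0, 0, 0, 0], [0, 0, 0, 0, 0, 0], [0, 0, 0, 0, 0, 0], [0, 0, 0, 0, 0, 0], [0, 0, 0, 0, 0, 0], [0, 0, 0, 0, 0, 0], [0, 0, 0, 0, 0, 0], [0, 0, 0, 0, 0, 0]]
  fingers: 0

```text
clock: 17.33
tool_pos: [0.645, -0.2649, 0.0662]
orientation: [-180.0, -0.0, -82.3]
force: [-0.7, 0.5, 3.8]
opening: 0.0158
gripper_force: 30.0
```

Converted, -16 cm / 100 = -0.16, -14.5 cm / 100 = -0.145.

Request:
send_rows:
  plan:
    - [[0, 0, -0.005, 0, 0, 0], [0, 0, -0.02, 0, 0, 0], [0, 0, -0.045, 0, 0, 0], [0, 0, -0.08, 0, 0, 0], [0, 0, -0.115, 0, 0, 0], [0, 0, -0.145, 0, 0, 0], [0, 0, -0.16, 0, 0, 0], [0, 0, -0.16, 0, 0, 0]]

```text
clock: 18.0
tool_pos: [0.6461, -0.2653, 0.2303]
orientation: [-179.7, -0.1, -82.3]
force: [-0.2, 0.0, -2.7]
opening: 0.0161
gripper_force: 30.0
```

Run:
```python
from h import *
a=C["top"]["img"][190:310,100:320,::-1];b=C["scene"]["img"][110:270,290:450,::-1]
o=np.zeros((600,800,3),np.uint8);o[:240,:440]=cv2.resize(a,(440,240),interpolation=cv2.INTER_CUBIC);o[240:,440:]=cv2.resize(b,(360,360),interpolation=cv2.INTER_CUBIC)
cv2.imwrite("pics/p10.png",o);x=ctrl.get_obs();print(x["tool_pos"],x["orientation"],x["force"])
```

```text
[ 0.64412847 -0.2644022   0.22499744] [ 1.79983916e+02  5.67571659e-02 -8.23114978e+01] [ 0.01046565 -0.6884511  -4.35826259]
```

View pics/p10.png

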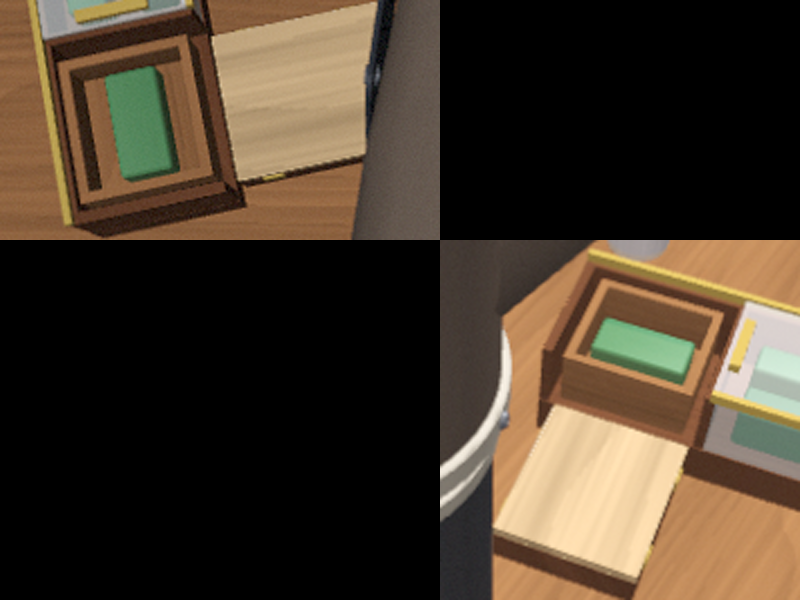

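The tray sits square and home in the bay. In the scene crop the lid corners are at (495,530), (637,578), (687,445) and (560,407), so I can measure the case.

```bash
python3 - <<'E'
from h import *
P=[atz("scene",(290+(u-440)/2.25-.28,110+(v-240)/2.25-.28),.045)[:2] for u,v in((495,530),(637,578),(687,445),(560,407))]
P=np.array(P);print(P.round(4),P.mean(0).round(4))
d=P[1]-P[0]+P[2]-P[3];print(np.degrees(np.arctan2(d[1],d[0])))
Q=[atz("top",(100+u/2-.25,190+v/2-.25),.045)[:2] for u,v in((212,37),(242,183))];print(np.round(Q,4))
E
python3 go.py .6443 -.2645 .226 -82.5 .565 .089 .226 -78
```

```text
[[5.219e-01 1.000e-04]
 [6.455e-01 2.810e-02]
 [6.123e-01 1.758e-01]
 [4.937e-01 1.473e-01]] [0.5684 0.0878]
13.12205316049712
[[0.6136 0.1729]
 [0.4855 0.1435]]
(array([-36.08,   3.25,   0.  ]), -4.5)
```

Converted, -18 cm / 100 = -0.18, 1.6 cm / 100 = 0.016.

Request:
send_rows:
  plan:
    - [[-0.015, 0.001, 0, 0, 0, 0], [-0.04, 0.004, 0, 0, 0, 0], [-0.075, 0.007, 0, 0, 0, 0], [-0.11, 0.01, 0, 0, 0, 0], [-0.143, 0.013, 0, 0, 0, 0], [-0.17, 0.015, 0, 0, 0, 0], [-0.18, 0.016, 0, 0, 0, 0], [-0.18, 0.016, 0, 0, 0, 0]]

```text
clock: 18.87
tool_pos: [0.6035, -0.0859, 0.2245]
orientation: [179.9, 0.0, -82.1]
force: [0.4, 0.1, -2.3]
opening: 0.0158
gripper_force: 30.0
```

Converted, -18 cm / 100 = -0.18, -17 cm / 100 = -0.17, -4.8 degrees / 60 = -0.08.

Request:
send_rows:
  plan:
    - [[-0.015, 0.001, 0, 0, 0, -0.0133], [-0.04, 0.004, 0, 0, 0, -0.0267], [-0.075, 0.007, 0, 0, 0, -0.04], [-0.11, 0.01, 0, 0, 0, -0.0533], [-0.143, 0.013, 0, 0, 0, -0.0667], [-0.17, 0.015, 0, 0, 0, -0.08], [-0.18, 0.016, 0, 0, 0, -0.08], [-0.18, 0.016, 0, 0, 0, -0.08]]

```text
clock: 19.53
tool_pos: [0.5642, 0.0892, 0.2248]
orientation: [179.9, -0.0, -77.4]
force: [0.6, -0.6, -3.2]
opening: 0.0155
gripper_force: 30.0
```

Converted, 11.2 cm / 100 = 0.112, 10.8 cm / 100 = 0.108.

Request:
send_rows:
  plan:
    - [[0, 0, 0.01, 0, 0, 0], [0, 0, 0.03, 0, 0, 0], [0, 0, 0.055, 0, 0, 0], [0, 0, 0.08, 0, 0, 0], [0, 0, 0.098, 0, 0, 0], [0, 0, 0.108, 0, 0, 0], [0, 0, 0.112, 0, 0, 0], [0, 0, 0.112, 0, 0, 0]]

```text
clock: 20.2
tool_pos: [0.5644, 0.0866, 0.1124]
orientation: [179.9, -0.0, -77.6]
force: [-0.9, -0.1, -3.4]
opening: 0.0159
gripper_force: 30.0
```

Request:
send_rows:
  plan:
    - [[0, 0, 0.001, 0, 0, 0], [0, 0, 0.002, 0, 0, 0], [0, 0, 0.003, 0, 0, 0], [0, 0, 0.004, 0, 0, 0], [0, 0, 0.0045, 0, 0, 0], [0, 0, 0.005, 0, 0, 0], [0, 0, 0.005, 0, 0, 0]]

```text
clock: 20.78
tool_pos: [0.5646, 0.0878, 0.1086]
orientation: [-180.0, 0.0, -77.5]
force: [0.2, 0.1, -3.4]
opening: 0.0158
gripper_force: 30.0
```

Converted, 0.2 cm / 100 = 0.002, 0.1 cm / 100 = 0.001.

Request:
send_rows:
  plan:
    - [[0, 0, 0.001, 0, 0, 0], [0, 0, 0.002, 0, 0, 0], [0, 0, 0.002, 0, 0, 0], [0, 0, 0.002, 0, 0, 0]]

```text
clock: 21.12
tool_pos: [0.5648, 0.0878, 0.1081]
orientation: [-179.9, -0.0, -77.5]
force: [-4.4, 0.3, 10.2]
opening: 0.0156
gripper_force: 30.0
```

The tote rests on the lid (force now upward) and is still gripped. I'll hold for a moment, release and rise.

Request:
send_rows:
  plan:
    - [[0, 0, 0, 0, 0, 0], [0, 0, 0, 0, 0, 0]]

```text
clock: 21.28
tool_pos: [0.5648, 0.0878, 0.1081]
orientation: [-179.9, -0.0, -77.5]
force: [-5.3, -0.6, 9.2]
opening: 0.0158
gripper_force: 30.0
```

Request:
send_rows:
  plan:
    - [[0, 0, 0, 0, 0, 0], [0, 0, 0, 0, 0, 0], [0, 0, 0, 0, 0, 0], [0, 0, 0, 0, 0, 0], [0, 0, 0, 0, 0, 0], [0, 0, 0, 0, 0, 0], [0, 0, 0, 0, 0, 0], [0, 0, 0, 0, 0, 0]]
  fingers: 0.6

```text
clock: 21.95
tool_pos: [0.5647, 0.0877, 0.1065]
orientation: [180.0, -0.0, -77.5]
force: [-0.3, 0.0, 0.1]
opening: 0.0522
gripper_force: 0.0
```

Converted, -15 cm / 100 = -0.15, -14.5 cm / 100 = -0.145.

Request:
send_rows:
  plan:
    - [[0, 0, -0.01, 0, 0, 0], [0, 0, -0.03, 0, 0, 0], [0, 0, -0.06, 0, 0, 0], [0, 0, -0.09, 0, 0, 0], [0, 0, -0.12, 0, 0, 0], [0, 0, -0.145, 0, 0, 0], [0, 0, -0.15, 0, 0, 0], [0, 0, -0.15, 0, 0, 0]]

```text
clock: 22.62
tool_pos: [0.5657, 0.088, 0.2598]
orientation: [-179.7, 0.0, -77.5]
force: [0.2, -0.3, -0.4]
opening: 0.0525
gripper_force: 0.0
```

```bash
python3 - <<'E'
from h import *
x=ctrl.get_obs();print(x["tool_pos"],x["force"])
a=C["scene"]["img"][110:270,290:450,::-1];cv2.imwrite("pics/p11.png",cv2.resize(a,(480,480)))
E
ls pics
```

```text
[0.56416426 0.08769268 0.25632067] [ 1.16180505  0.70435359 -0.49223147]
c1.png
c2.png
p10.png
p11.png
p5.png
p6.png
p7.png
p7s.png
p8.png
p9.png
scene0.png
top0.png
```

```bash
python3 -c "
from plant import ctrl
print(ctrl.close_job())"
```

```text
the job is handed in; nothing more can be done
None
```

The job is handed in at about 23 s: a picture showed the prism tray home in the bay, while the tote's release squarely on the case rests on force and position readings only (picture limit used up), and the hand-in call returned no verdict.

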